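# Nip up the book press with the long arm of the hex key

### The arm

A 6-joint arm with a two-finger parallel gripper is mounted at the origin on the work surface. World frame = base frame: x ahead of the robot, y to its left, z up, the work surface at z = 0. Lengths are in m, angles in rad, forces in N, time in s.
With the tool pointing down it reaches from about 0.275 to 0.75 m from the base axis. Payload 10.2 kg.
Tool frame: the origin (TCP) lies midway between the tips of the shut fingers; the grasp point (between the pads) lies 19 mm behind it; z points along the fingers, y is the line along which they close (so a half turn about z gives the same grasp; the last joint's range is limited). The gripper opens to 88 mm and grips with 3 to 60 N. Pads are 18 mm wide; open, the fingers measure 123 mm over their backs; the gripper's body (75 mm by 187 mm) begins 45 mm behind the grasp point.
Start: joints at [0.952, 0.313, 1.498, -0, 1.331, -0.223], TCP at [0.202, 0.484, 0.239] pointing down, gripper open.
Joint ranges: [-2.94, 2.94], [-0.97, 2.17], [0.19, 2.56], [-1.23, 4.37], [0.02, 3.11], [-2.88, 2.88]. Speed limits (rad/s): [2.39, 2.39, 3.01, 3.14, 3.14, 3.14].

### API

Orientations are given as a rotation vector (axis times angle).
In Python, from rig import read_state, camera, sign_off, look_for, regions_of, spot_point gives the robot as it stands.
- The arm moves only by the tool carry_out, never from a script. Its argument "deltas" is a list of rows, each an object of numbers: "x", "y", "z": the shift along the tool's x, y, z scaled (see below); "rx", "ry", "rz": the turn, a rotation vector about the tool's x, y, z scaled (see below); "jaw": the closure in counts, from 0 (fully open) to 255 (shut). In form: [{"x": .., "y": .., "z": .., "rx": .., "ry": .., "rz": .., "jaw": ..}, ...]. A call has 1 to 8 rows; each row is the pose to reach, as a shift and turn from the pose commanded when the call began, along the tool's axes at that moment; what a row does not reach only later rows make up. The controller multiplies each number of a shift by 0.5 m and each number of a turn by 90 degrees. A row lasts 1/8 s, in which the tool goes at most 62.5 mm and 10.7 degrees, less where a joint would pass 70% of its speed; a pose out of reach is approached as far as the arm can. A call with a number of a shift or a turn outside -1 to 1 is refused whole. A call with a gripper value outside its range is refused whole. The fingers move at their own pace and stop on an object; "grip_force" is the grip in N (left out, the last holds). Time passes only in rows, so rows that repeat a pose let the fingers close. It gives the time, the measured TCP pose, the force, the opening and the grip force at its end, in the units of the state.
- read_state(): the state, without advancing time (a new reading comes with each control period).
- camera(name): name is "side" or "top" or "wrist"; returns a dict with "pixels" (400x640x3 uint8, red, green, blue), "range_z" (400x640 float32, m along the optical axis (not along the pixel's ray), 0 where there is no reading), "fov_y" (degrees; the focal length in pixels is half the picture's height over the tangent of half this angle, whatever the lens; pixels are square), "cx", "cy" (the principal point, pixels), "T" (4x4, takes a point from camera to world coordinates); the wrist camera has in their place "hand_eye" (4x4, takes a point from camera to tool coordinates, whose origin is the TCP and whose axes are the flange's). Camera axes: x right, y up, looking along -z (the intrinsics and any distortion apply to the point x, -y, -z); pixel columns grow to the right and rows downward; lengths in m; the calibration is good to about 2 mm. The wrist camera is an equidistant fisheye: a pixel r from the principal point sees the ray r / f radians off the axis. A picture is of the moment at which its call begins: read the wrist's pose just before it.
- sign_off(): hands the job in; it is judged then, once.
Trained networks look in the newest picture that a camera, given by its name, has taken for a name from the list of things; names that differ only in an ending like _2 or _b are one class to them, and where a whole thing is asked for, a point or a joint stands for the part that bears it (a point fixed in the world has none). Each returns a list of dicts, best first, with "p" (0 to 1); they miss things now and then, are a little off and sometimes report something else, mostly with a low value. They report only what shows in the picture. A call takes as long as a camera call. They do not tell look-alikes from the thing itself.
- look_for(thing, camera): "bbox" ([left, top, right, bottom] as shares, 0 to 1, of the picture: columns of its width, rows of its height, round what is visible of it).
- regions_of(thing, camera): "pixels" (400x640 bool, what is visible of it) and "bbox" ([left, top, right, bottom] as shares, 0 to 1, of the picture: columns of its width, rows of its height, round what is visible of it).
- spot_point(thing, camera): "position" ([row, column] as shares, 0 to 1, of the picture: columns of its width, rows of its height: a listed point, or the origin of a listed thing).
The state is a dict: "time_s": time; "joint_positions": joint angles; "qd": joint speeds; "joint_torque": joint torques, N m; "tcp_pos": TCP position; "tcp_rot": TCP orientation; "wrist_force": force on the tool from outside, world axes, zero at the start; "torque": the same for the moment, N m; "opening": finger opening in m; "grip_force": force on a finger pad.
Only numpy, scipy, OpenCV 4.12 (cv2) and the standard library are available. Lean on these libraries where they do the work, as an engineer would, in place of code of your own. Each camera call takes 0.05 s, during which the arm holds its last target. There are 200 camera calls.

### The job

The right-hand bolt of the wooden book press is stiff and needs a last nip. Pick up the larger of the two L-shaped hex keys, flip it round so that its short arm goes fully into the bolt's socket and its long arm sticks out level to the right, then push the long arm down until it slopes about 45 degrees below level. Leave the key sitting in the bolt.

Things in the scene. Friction and masses are not known exactly. Their poses are not given: they have to be found in the camera images.
- key_grip (a point): Larger L hex key: dark steel, 17 mm across flats, 0.43 kg, lying flat. Point on its long arm's centre line 60 mm from the bend (near the centre of mass). x: along the long arm (160 mm) from bend to free end; y: along the short arm (68 mm) from bend to tip; z up. Starts with x roughly ahead (within 25 deg), short arm left; turn it 90 deg clockwise (from above) for the bolt. Small key: 6 mm, 96 mm long
- key_tip (a point): Centre of the end face of the larger key's short arm, 68 mm from the bend on the bar's centre line, so 68 mm to the left of the long arm's centre line as it lies. Same axes as key_grip. The last 8 mm of the short arm taper to 9 mm diameter.
- bolt_mouth (a point): Mouth centre of the right-hand bolt: hexagonal steel head, 48 mm across, 54 mm proud of the press, 150 mm above the table. x: level axis, into the socket, away from the robot (within 12 deg); z up at joint 0. Hex funnel 41 to 18 mm across over 20 mm, then 18 mm hex socket, floor 44 mm from the mouth: key home = bend 24 mm before it. Press: top 35 mm (book 50) above the axis, ends 40 mm right of it
- bolt (a joint): Turn of the right-hand bolt, rad. 0: socket flats top and bottom, to suit a key held level; grows clockwise seen from the robot (long arm, on the right, going down). Starts within 0.06 of 0, goes to 1.4. Stiff: 0.6 N m, 6 N at 100 mm; stays where left. The bolt gives 6 mm and 7 deg each way, so it lines up with a key pushed in, sags under the key, and lags it by 15 to 20 deg. A key let go stays in.
Not all that is in view belongs to the job. Of the things shaped like the part that bears key_grip, the dark steel one is meant.

How it is judged:
By the outcome, as a careful person would: the job done as asked, in the order asked, and still so for the second after the job is handed in, with the robot touching nothing.
It also fails if it takes over 64 s, if anything falls off the work surface, if the arm or the gripper's body presses on something with over 40 N, if the wrist force passes 120 N, or if a joint passes its speed limit or range.

## Working session

There is one attempt and no reset: what is moved stays moved. The work goes in short steps, Python scripts to look and compute and a tool call to move; the robot and the scene stay as the last step left them, time stands still between calls to the robot, and variables do not carry over. Pictures are saved under pics/ and viewed, at most 10 in all, crops included, and the job is handed in when it is done.

Besides the shell and the picture viewer there is one more tool, called by a JSON object that holds its "api" and its "payload", one argument or row to a line. carry_out: Moves the arm, as the interface text tells. Its arguments: {"type":"object","properties":{"deltas":{"type":"array","items":{"type":"object","properties":{"x":{"type":"number","minimum":-1,"maximum":1},"y":{"type":"number","minimum":-1,"maximum":1},"z":{"type":"number","minimum":-1,"maximum":1},"rx":{"type":"number","minimum":-1,"maximum":1},"ry":{"type":"number","minimum":-1,"maximum":1},"rz":{"type":"number","minimum":-1,"maximum":1},"jaw":{"type":"number"}}}},"grip_force":{"type":"number"}},"required":["deltas"]}

```bash
mkdir -p pics
cat > h.py <<'E'
import numpy as np, cv2
from rig import *
from scipy.spatial.transform import Rotation as R
def f_of(c): return 200/np.tan(np.radians(c["fov_y"])/2)
def cloud(c,T=None):
    h,w=c["range_z"].shape; v,u=np.mgrid[0:h,0:w].astype(float); f=f_of(c); z=c["range_z"]
    a=(u-c["cx"])/f; b=(v-c["cy"])/f
    if T is None: T=c["T"]
    else:
        r=np.hypot(a,b)+1e-9; k=np.tan(np.minimum(r,1.5))/r; a=a*k;b=b*k
    P=np.stack([a*z,-b*z,-z],-1)
    return P@T[:3,:3].T+T[:3,3]
def wrist():
    s=read_state(); c=camera("wrist"); M=np.eye(4); M[:3,:3]=R.from_rotvec(s["tcp_rot"]).as_matrix(); M[:3,3]=s["tcp_pos"]
    return c,M@c["hand_eye"]
def save(n,c): cv2.imwrite(f"pics/{n}.png",c["pixels"][:,:,::-1])
def med(P,c,row,col,k=2):
    r,q=int(row*400),int(col*640); p=P[r-k:r+k+1,q-k:q+k+1].reshape(-1,3); z=c["range_z"][r-k:r+k+1,q-k:q+k+1].ravel()
    return np.median(p[z>0],0) if (z>0).any() else None
E
python3 - <<'E'
from h import *
np.set_printoptions(precision=4,suppress=True)
ims=[]
for n in ["top","side"]:
    c=camera(n); P=cloud(c); ims.append(c["pixels"])
    print(n,c["fov_y"],c["cx"],c["cy"],[k for k in c],c["T"].round(3).tolist())
    for t in ["key_grip","key_tip","bolt_mouth"]:
        for d in spot_point(t,n)[:3]: print(t,round(d["p"],2),np.round(d["position"],3),med(P,c,*d["position"]))
    for i,d in enumerate(regions_of("key_grip",n)[:4]):
        m=d["pixels"]; q=P[m&(c["range_z"]>0)]; print("reg",round(d["p"],2),np.round(d["bbox"],3),m.sum(),np.median(q,0),c["pixels"][m].mean(0))
    save(n,c)
E
```

```text
top 57.88927428846083 320.32457389034414 196.4396733001059 ['pixels', 'range_z', 'fov_y', 'cx', 'cy', 'T'] [[-0.002, 0.999, -0.044, 0.379], [-1.0, -0.001, 0.016, 0.099], [0.016, 0.044, 0.999, 1.0], [0.0, 0.0, 0.0, 1.0]]
key_grip 0.87 [0.614 0.415] [0.2919 0.2336 0.0139]
key_grip 0.55 [0.42  0.393] [0.5039 0.2732 0.0131]
key_grip 0.53 [0.358 0.653] [ 0.5453 -0.1473  0.1319]
key_tip 0.97 [0.466 0.35 ] [0.452  0.3472 0.0102]
key_tip 0.6 [0.569 0.371] [ 0.3399  0.3126 -0.0007]
bolt_mouth 0.96 [0.365 0.659] [ 0.5594 -0.1932  0.0008]
reg 0.95 [0.374 0.564 0.476 0.642] 625 [0.2923 0.2442 0.0148] [27.968  91.8576 91.9264]
reg 0.94 [0.348 0.328 0.398 0.482] 622 [0.4952 0.2811 0.0144] [52.8778 52.2347 54.8167]
side 57.650421027563155 316.79672375437383 202.54785682553285 ['pixels', 'range_z', 'fov_y', 'cx', 'cy', 'T'] [[0.766, 0.488, -0.418, 0.095], [-0.643, 0.567, -0.515, -0.35], [-0.014, 0.664, 0.748, 0.758], [0.0, 0.0, 0.0, 1.0]]
key_grip 0.91 [0.578 0.366] [0.2869 0.2249 0.017 ]
key_grip 0.58 [0.458 0.452] [0.5004 0.2735 0.0132]
key_tip 0.63 [0.448 0.403] [0.4422 0.3581 0.001 ]
key_tip 0.62 [0.51  0.367] [0.3402 0.3195 0.0001]
bolt_mouth 0.86 [0.596 0.671] [ 0.556  -0.1511  0.1385]
reg 0.96 [0.335 0.511 0.408 0.648] 562 [0.2905 0.2378 0.0157] [ 8.4715 84.0925 80.3737]
reg 0.87 [0.403 0.417 0.497 0.488] 419 [0.5002 0.2765 0.0151] [43.4153 44.8115 45.6325]
```

Run:
```python
import cv2,numpy as np
a=cv2.imread("pics/top.png");b=cv2.imread("pics/side.png")
cv2.imwrite("pics/both.png",cv2.resize(np.vstack([a[50:330,100:540],b[110:360,150:590]]),None,fx=1.1,fy=1.1))
```

```text
(no output)
```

View pics/both.png

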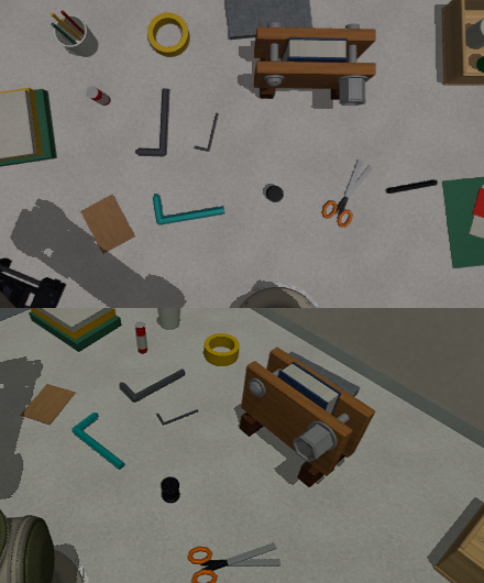

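The view shows the dark key (collage 162,120) with a teal look-alike below it, and the press at upper right, its hex bolt at (350,90) facing the robot. Next I'll fit the key's L-shape and the bolt's axis.

```bash
cat >> h.py <<'E'
def proj(c,P,T,fish=False):
    q=(np.asarray(P)-T[:3,3])@T[:3,:3]; a=q[:,0]/-q[:,2]; b=-q[:,1]/-q[:,2]; f=f_of(c)
    if fish:
        r=np.hypot(a,b)+1e-9; k=np.arctan(r)/r; a=a*k;b=b*k
    return np.stack([c["cx"]+f*a,c["cy"]+f*b],-1)
def Lfit(c,T,m,p0,fish=False,z=0.0085):
    from scipy.optimize import minimize
    # key outline: silhouette of bar half width 9.8 at mid height
    w=.0098; s=np.array([[-w,-w],[.16,-w],[.16,w],[w,w],[w,.060],[.0045,.068],[-.0045,.068],[-w,.060]])
    s=np.vstack([np.linspace(s[i],s[(i+1)%8],12)[:-1] for i in range(8)])
    def cost(p):
        ca,sa=np.cos(p[2]),np.sin(p[2]); X=s@np.array([[ca,sa],[-sa,ca]])+p[:2]
        uv=proj(c,np.c_[X,np.full(len(X),z)],T,fish); im=np.zeros((1600,2560),np.uint8)
        cv2.fillPoly(im,[np.round((uv*4+1.5)*16).astype(np.int32)],1,shift=4)
        a=cv2.resize(im.astype(np.float32),(640,400),interpolation=cv2.INTER_AREA); return np.abs(a-m).sum()/m.sum()
    best=None
    for da in (-.15,0,.15):
        x0=np.array(p0)+[0,0,da]; r=minimize(cost,x0,method="Nelder-Mead",options=dict(initial_simplex=np.vstack([x0,x0+np.diag([.015,.015,.12])]),maxiter=150,xatol=1e-4,fatol=1e-4))
        if best is None or r.fun<best.fun: best=r
    return best.x,best.fun
E
python3 - <<'E'
from h import *
np.set_printoptions(precision=4,suppress=True)
for n in ["top","side"]:
    c=camera(n); P=cloud(c)
    rs=[d["pixels"] for d in regions_of("key_grip",n) if d["p"]>.5]
    m=min(rs,key=lambda m:c["pixels"][m].std(1).mean())
    print(n,"key",Lfit(c,c["T"],m.astype(np.float32),[.44,.28,0]))
    for d in regions_of("bolt",n)[:2]: print(d["p"],d["bbox"],d["pixels"].sum(),np.median(P[d["pixels"]],0))
    box=(P[...,0]>.42)&(P[...,0]<.75)&(P[...,1]>-.25)&(P[...,1]<.2)&(c["range_z"]>0)
    if n=="top":
        for lo,hi in((.166,.182),(.182,.192),(.192,.21)):
            q=P[box&(P[...,2]>lo)&(P[...,2]<hi)]
            print(lo,len(q),q.min(0),q.max(0),cv2.minAreaRect(q[:,:2].astype(np.float32)))
    else:
        q=P[box&(P[...,2]>.05)&(P[...,2]<.178)]
        # ransac front plane
        rng=np.random.default_rng(0); best=0
        for _ in range(800):
            t=q[rng.choice(len(q),3,False)]; nn=np.cross(t[1]-t[0],t[2]-t[0]); L=np.linalg.norm(nn)
            if L<1e-5: continue
            nn/=L
            if abs(nn[2])>.2 or abs(nn[0])<.8: continue
            k=np.abs((q-t[0])@nn)<.002
            if k.sum()>best: best=k.sum();K=k
        g=q[K]; ce=g.mean(0); nn=np.linalg.svd(g-ce)[2][2]; nn*=np.sign(nn[0]); print("plane",best,len(q),nn,ce,np.degrees(np.arctan2(nn[1],nn[0])))
        d=(q-ce)@nn; h=q[(d<-.045)]; print("head front",len(h),h.min(0),h.max(0),h.mean(0),d.min(),np.percentile(d,[.5,1,2]))
    for d in spot_point("bolt_mouth",n)[:2]:
        u=np.array([d["position"][1]*640,d["position"][0]*400]); f=f_of(c)
        r=c["T"][:3,:3]@[(u[0]-c["cx"])/f,-(u[1]-c["cy"])/f,-1]; o=c["T"][:3,3]; print("mouth@.15",d["p"],o+r*(.15-o[2])/r[2])
E
```

```text
top key (array([ 0.4457,  0.2827, -0.0336]), np.float64(0.09168081730604172))
0.81 [0.6366, 0.301, 0.6747, 0.3735] 521 [ 0.5651 -0.1463  0.1714]
0.166 939 [ 0.5424 -0.1925  0.166 ] [0.7108 0.0573 0.182 ] ((0.6263196468353271, -0.0655951201915741), (0.2547737956047058, 0.1545865535736084), 85.20340728759766)
0.182 2157 [ 0.5932 -0.1924  0.182 ] [0.6956 0.0574 0.192 ] ((0.644976019859314, -0.06735505163669586), (0.2487194687128067, 0.10085414350032806), 89.06533813476562)
0.192 1053 [ 0.6235 -0.1277  0.192 ] [ 0.6693 -0.0073  0.2031] ((0.6467373371124268, -0.06749285757541656), (0.11985334753990173, 0.04508637636899948), 89.14571380615234)
mouth@.15 0.98 [ 0.5408 -0.1544  0.15  ]
side key (array([ 0.4439,  0.2828, -0.041 ]), np.float64(0.12395334988832474))
0.98 [0.6502, 0.538, 0.7091, 0.6242] 796 [ 0.5554 -0.1555  0.1648]
plane 2396 4765 [ 0.9999 -0.0128 -0.0024] [ 0.5963 -0.0611  0.116 ] -0.7324566363462118
head front 307 [ 0.5394 -0.1791  0.1248] [ 0.5503 -0.1228  0.1768] [ 0.5442 -0.1525  0.1518] -0.05593726425943276 [-0.0547 -0.0542 -0.0531]
mouth@.15 0.91 [ 0.5397 -0.1562  0.15  ]
```

```bash
cat >> h.py <<'E'
def plan(pos,Rt):
    "numbers (scaled) from the present measured pose to a wanted TCP pose"
    s=read_state(); R0=R.from_rotvec(s["tcp_rot"])
    d=R0.inv().apply(np.array(pos)-s["tcp_pos"])/.5; r=(R0.inv()*Rt).as_rotvec()/(np.pi/2)
    return d.round(4),r.round(4)
def down(yaw,):  # tool z down, tool y along yaw
    y=np.array([np.cos(yaw),np.sin(yaw),0]); z=np.array([0,0,-1]); return R.from_matrix(np.c_[np.cross(y,z),y,z])
E
python3 - <<'E'
from h import *
np.set_printoptions(precision=4,suppress=True)
s=read_state(); print(R.from_rotvec(s["tcp_rot"]).as_matrix(),s["time_s"],s["opening"])
y=np.pi/2-.037
for k in (0,np.pi): print(plan([.510,.2804,.09],down(y+k)))
E
```

```text
[[-0.9227  0.3856  0.    ]
 [ 0.3856  0.9227  0.0001]
 [ 0.      0.0001 -1.    ]] 0.9 0.08831858380336001
(array([-0.7249, -0.1393,  0.2975]), array([ 0.    , -0.    , -0.2284]))
(array([-0.7249, -0.1393,  0.2975]), array([-0.    , -0.    ,  1.7716]))
```

{"api": "carry_out", "payload": {
  "deltas": [
    {"x":-0.36,"y":-0.07,"z":0.1,"rz":-0.114,"jaw":0},
    {"x":-0.725,"y":-0.139,"z":0.237,"rz":-0.228,"jaw":0},
    {"x":-0.725,"y":-0.139,"z":0.237,"rz":-0.228,"jaw":0},
    {"x":-0.725,"y":-0.139,"z":0.237,"rz":-0.228,"jaw":0},
    {"x":-0.725,"y":-0.139,"z":0.237,"rz":-0.228,"jaw":0},
    {"x":-0.725,"y":-0.139,"z":0.237,"rz":-0.228,"jaw":0},
    {"x":-0.725,"y":-0.139,"z":0.237,"rz":-0.228,"jaw":0},
    {"x":-0.725,"y":-0.139,"z":0.237,"rz":-0.228,"jaw":0}
  ],
  "grip_force": 60
}}

```text
$.deltas[0]: bad value
```

Run:
```python
from h import *
np.set_printoptions(precision=4,suppress=True)
c,T=wrist(); save("w1",c); P=cloud(c,T); print(read_state()["tcp_pos"])
for d in regions_of("key_grip","wrist")[:3]:
    m=d["pixels"]; print(d["p"],d["bbox"],c["pixels"][m].mean(0),np.median(P[m],0)); 
    if d["p"]>.4: print(Lfit(c,T,m.astype(np.float32),[.445,.282,-.037],True))
```

```text
[0.2024 0.4844 0.2387]
0.88 [0.4145, 0.8428, 0.4755, 0.939] [54.1605 56.2111 59.2652] [0.4549 0.2901 0.0158]
(array([ 0.4484,  0.2843, -0.042 ]), np.float64(0.6199324131011963))
0.76 [0.2664, 0.688, 0.3908, 0.7492] [19.0962 96.5858 95.7364] [0.3219 0.2988 0.0137]
(array([ 0.595,  0.092, -0.307]), np.float64(1.0))
```

View pics/w1.png

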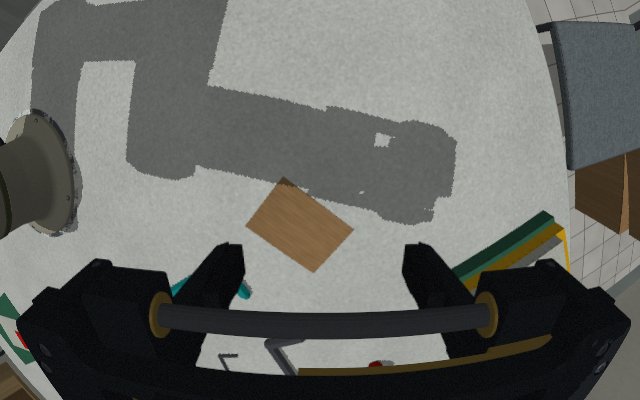

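The move was refused, and the picture is still from the start pose, with the key at the bottom near (285,355). I'll retry with every field filled in.

{"api": "carry_out", "payload": {
  "deltas": [
    {"x":-0.36,"y":-0.07,"z":0.1,"rx":0,"ry":0,"rz":-0.114,"jaw":0},
    {"x":-0.725,"y":-0.139,"z":0.237,"rx":0,"ry":0,"rz":-0.228,"jaw":0},
    {"x":-0.725,"y":-0.139,"z":0.237,"rx":0,"ry":0,"rz":-0.228,"jaw":0},
    {"x":-0.725,"y":-0.139,"z":0.237,"rx":0,"ry":0,"rz":-0.228,"jaw":0},
    {"x":-0.725,"y":-0.139,"z":0.237,"rx":0,"ry":0,"rz":-0.228,"jaw":0},
    {"x":-0.725,"y":-0.139,"z":0.237,"rx":0,"ry":0,"rz":-0.228,"jaw":0},
    {"x":-0.725,"y":-0.139,"z":0.237,"rx":0,"ry":0,"rz":-0.228,"jaw":0},
    {"x":-0.725,"y":-0.139,"z":0.237,"rx":0,"ry":0,"rz":-0.228,"jaw":0}
  ],
  "grip_force": 60
}}

```text
time_s: 2.0
tcp_pos: [0.5103, 0.2801, 0.1198]
tcp_rot: [-0.061, -3.14, 0.0]
wrist_force: [-0.1, -0.7, -0.4]
opening: 0.0882
grip_force: 0.0
```

Run:
```python
from h import *
np.set_printoptions(precision=4,suppress=True)
c,T=wrist(); save("w2",c); P=cloud(c,T); print(read_state()["tcp_pos"])
for d in regions_of("key_grip","wrist")[:3]:
    m=d["pixels"]; print(d["p"],d["bbox"],c["pixels"][m].mean(0),np.median(P[m],0)); 
    if d["p"]>.4: print(Lfit(c,T,m.astype(np.float32),[.445,.282,-.037],True))
```

```text
[0.5095 0.2811 0.1204]
0.9 [0.4878, 0.2742, 0.638, 0.731] [39.6941 41.5837 43.8098] [0.4789 0.2857 0.0159]
(array([ 0.4464,  0.2847, -0.0411]), np.float64(0.052513059228658676))
0.42 [0.5191, 0.0015, 0.5389, 0.0158] [21.8491 61.0755 60.7547] [0.3442 0.2998 0.0105]
(array([ 0.875,  0.352, -1.747]), np.float64(1.0))
```

View pics/w2.png

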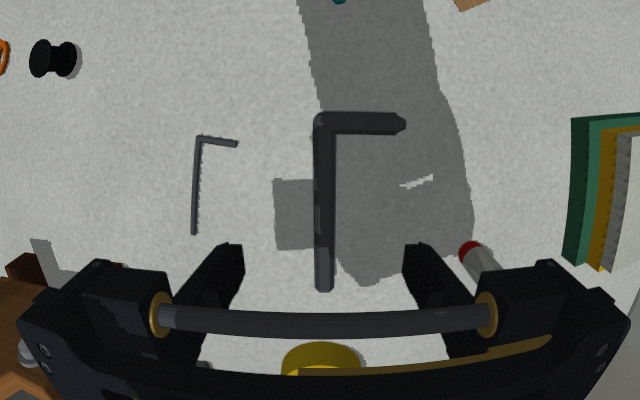

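The key sits between the fingers, with its bend at (325,120) and tip at (402,123). Go down and grip.

{"api": "carry_out", "payload": {
  "deltas": [
    {"x":0,"y":0.003,"z":0.1,"rx":0,"ry":0,"rz":0.003,"jaw":0},
    {"x":0,"y":0.003,"z":0.2,"rx":0,"ry":0,"rz":0.003,"jaw":0},
    {"x":0,"y":0.003,"z":0.231,"rx":0,"ry":0,"rz":0.003,"jaw":0},
    {"x":0,"y":0.003,"z":0.231,"rx":0,"ry":0,"rz":0.003,"jaw":0},
    {"x":0,"y":0.003,"z":0.231,"rx":0,"ry":0,"rz":0.003,"jaw":255},
    {"x":0,"y":0.003,"z":0.231,"rx":0,"ry":0,"rz":0.003,"jaw":255},
    {"x":0,"y":0.003,"z":0.231,"rx":0,"ry":0,"rz":0.003,"jaw":255},
    {"x":0,"y":0.003,"z":0.231,"rx":0,"ry":0,"rz":0.003,"jaw":255}
  ],
  "grip_force": 60
}}

```text
time_s: 3.1
tcp_pos: [0.5103, 0.282, 0.005]
tcp_rot: [0.067, 3.14, 0.0]
wrist_force: [-0.2, -0.4, -0.1]
opening: 0.0507
grip_force: 0.0
```

{"api": "carry_out", "payload": {
  "deltas": [
    {"x":0,"y":0,"z":0,"rx":0,"ry":0,"rz":0,"jaw":255},
    {"x":0,"y":0,"z":0,"rx":0,"ry":0,"rz":0,"jaw":255},
    {"x":0,"y":0,"z":0,"rx":0,"ry":0,"rz":0,"jaw":255}
  ]
}}

```text
time_s: 3.48
tcp_pos: [0.5101, 0.282, 0.0047]
tcp_rot: [-0.066, -3.141, 0.0]
wrist_force: [0.0, 0.6, -0.8]
opening: 0.0202
grip_force: 0.0
```

{"api": "carry_out", "payload": {
  "deltas": [
    {"x":0,"y":0,"z":0,"rx":0,"ry":0,"rz":0,"jaw":255},
    {"x":0,"y":0,"z":0,"rx":0,"ry":0,"rz":0,"jaw":255},
    {"x":0,"y":0,"z":0,"rx":0,"ry":0,"rz":0,"jaw":255},
    {"x":0,"y":0,"z":-0.04,"rx":0,"ry":0,"rz":0,"jaw":255},
    {"x":0,"y":0,"z":-0.1,"rx":0,"ry":0,"rz":0,"jaw":255},
    {"x":0,"y":0,"z":-0.18,"rx":0,"ry":0,"rz":0,"jaw":255},
    {"x":0,"y":0,"z":-0.25,"rx":0,"ry":0,"rz":0,"jaw":255},
    {"x":0,"y":0,"z":-0.29,"rx":0,"ry":0,"rz":0,"jaw":255}
  ]
}}

```text
time_s: 4.47
tcp_pos: [0.5103, 0.2821, 0.1511]
tcp_rot: [0.066, 3.14, 0.001]
wrist_force: [-0.2, -0.3, -3.7]
opening: 0.0165
grip_force: 60.0
```

Run:
```python
from h import *
np.set_printoptions(precision=4,suppress=True)
s=read_state(); print(s["tcp_pos"],s["opening"],s["grip_force"],s["joint_positions"])
# key in tool: bend 65mm back. target: retreat pose, short-arm tip 40 mm before mouth
a=-.013; bx=np.array([np.cos(a),np.sin(a),0]); right=np.array([np.sin(a),-np.cos(a),0])
M=np.array([.541,-.154,.150])
for off in (.13,.024):
    print(plan(M-bx*off+right*.0642+[0,0,-.0045],down(np.pi/2-.037+(-np.pi/2-.013+.041))))
```

```text
[0.5103 0.2821 0.1511] 0.016460336229581853 59.997305274009705 [ 0.3042  0.516   1.4359  0.0001  1.1884 -1.2243]
(array([ 0.1578, -1.0049,  0.0105]), array([0.0008, 0.0003, 0.9788]))
(array([-0.0541, -0.9987,  0.0108]), array([0.0008, 0.0003, 0.9788]))
```

Run:
```python
from h import *
np.set_printoptions(precision=4,suppress=True)
for n in ["side","top","wrist"]:
    if n=="wrist": c,T=wrist(); P=cloud(c,T); save("w3",c)
    else: c=camera(n); P=cloud(c); save(n+"3",c)
    for d in spot_point("key_tip",n)[:2]: print(n,"tip",d["p"],d["position"],med(P,c,*d["position"]))
    for d in regions_of("key_grip",n)[:2]:
        m=d["pixels"]&(c["range_z"]>0); q=P[m]; q=q[q[:,2]>.08]
        if len(q)>20:
            print(n,d["p"],len(q),q.min(0),q.max(0))
            for lo in np.arange(.24,.38,.02):
                k=(q[:,1]>lo)&(q[:,1]<lo+.02); 
                if k.sum(): print("  y",round(lo,2),k.sum(),np.percentile(q[k],[5,50,95],axis=0)[:,2])
            for lo in np.arange(.40,.64,.02):
                k=(q[:,0]>lo)&(q[:,0]<lo+.02)&(q[:,1]<.297)
                if k.sum(): print("  x",round(lo,2),k.sum(),np.percentile(q[k],[5,50,95],axis=0)[:,2])
a=cv2.imread("pics/side3.png")[100:300,150:400]; b=cv2.imread("pics/w3.png")[60:320,200:500]
a=cv2.resize(a,(500,400));b=cv2.resize(b,(300,260));o=np.zeros((400,800,3),np.uint8);o[:,:500]=a;o[:260,500:]=b;cv2.imwrite("pics/c3.png",o)
```

```text
side tip 0.77 [0.5112, 0.3709] [0.3468 0.3133 0.0009]
side tip 0.74 [0.3498, 0.3975] [0.4468 0.3374 0.1623]
side 0.85 259 [0.4352 0.2717 0.1468] [0.5003 0.3408 0.1659]
  y 0.26 119 [0.1501 0.1583 0.1646]
  y 0.28 74 [0.1571 0.1625 0.1649]
  y 0.3 33 [0.1571 0.1628 0.1644]
  y 0.32 29 [0.159  0.1622 0.1639]
  y 0.34 4 [0.1581 0.1615 0.1638]
  x 0.42 19 [0.154  0.1577 0.1623]
  x 0.44 64 [0.1539 0.1617 0.1648]
  x 0.46 52 [0.1509 0.161  0.1645]
  x 0.48 52 [0.1493 0.1613 0.1647]
  x 0.5 3 [0.1606 0.1637 0.1645]
wrist tip 0.86 [0.0265, 0.522] [0.3431 0.2996 0.0128]
wrist tip 0.7 [0.3588, 0.7169] [0.4462 0.3498 0.1572]
wrist 0.84 12078 [0.4364 0.2703 0.1498] [0.5895 0.3533 0.165 ]
  y 0.26 2026 [0.1532 0.1577 0.1606]
  y 0.28 6002 [0.1542 0.1598 0.1611]
  y 0.3 1799 [0.1526 0.1594 0.1608]
  y 0.32 1629 [0.1527 0.1593 0.1608]
  y 0.34 622 [0.1536 0.1582 0.1606]
  x 0.42 307 [0.1522 0.1558 0.1586]
  x 0.44 1921 [0.155  0.1598 0.1612]
  x 0.46 1591 [0.1535 0.1596 0.1609]
  x 0.48 1384 [0.1533 0.1596 0.1609]
  x 0.5 1024 [0.1553 0.1598 0.161 ]
  x 0.52 786 [0.1536 0.1596 0.1608]
  x 0.54 53 [0.1588 0.1603 0.1611]
  x 0.56 571 [0.154  0.1596 0.1607]
  x 0.58 118 [0.153  0.1573 0.1603]
```

View pics/c3.png

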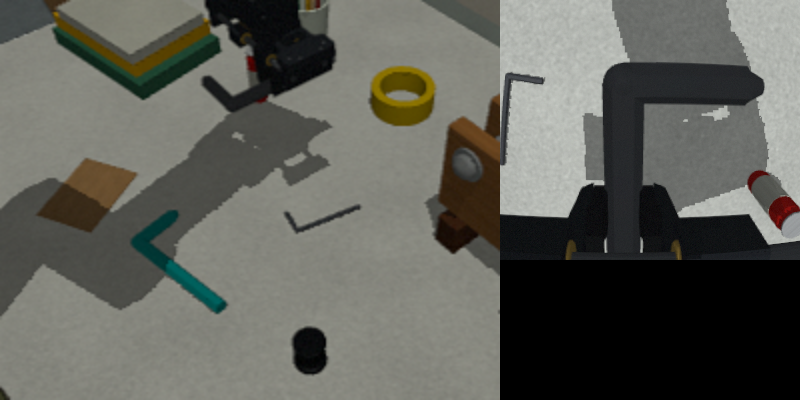

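The key hangs level in the grip: its short arm points left at the same height as the long arm, and it has not rolled. Refitting it in the hand, I'll plan the approach from that.

Run:
```python
from h import *
np.set_printoptions(precision=4,suppress=True)
c,T=wrist(); s=read_state(); rs=regions_of("key_grip","wrist"); m=rs[0]["pixels"]; print(rs[0]["bbox"])
# the hidden middle is filled in with the gap between the seen parts
m=cv2.morphologyEx(m.astype(np.uint8),cv2.MORPH_CLOSE,np.ones((61,5)))
p,e=Lfit(c,T,m.astype(np.float32),[.445,.283,-.04],True,z=.155); print(p,e)
d=p[:2]-s["tcp_pos"][:2]
a=-.013; th=(-np.pi/2+a)-p[2]; Rz=R.from_euler("z",th); M=np.array([.541,-.154,.150]); bx=np.array([np.cos(a),np.sin(a),0])
Rt=Rz*R.from_rotvec(s["tcp_rot"])
for off in (.13,.024):
    tcp=M-bx*off-Rz.apply([d[0],d[1],.004]); print(off,tcp,plan(tcp,Rt))
```

```text
[0.4734, 0.3015, 0.7288, 0.917]
[ 0.4458  0.2859 -0.0411] 0.07570461183786392
0.13 [ 0.4089 -0.2166  0.146 ] (array([ 0.1599, -1.0047,  0.0068]), array([-0.0009,  0.0005,  0.9821]))
0.024 [ 0.5149 -0.2179  0.146 ] (array([-0.052 , -0.9985,  0.0066]), array([-0.0009,  0.0005,  0.9821]))
```

{"api": "carry_out", "payload": {
  "deltas": [
    {"x":0.1,"y":-0.04,"z":0,"rx":0,"ry":0,"rz":0.1,"jaw":255},
    {"x":0.18,"y":-0.12,"z":0,"rx":0,"ry":0,"rz":0.2,"jaw":255},
    {"x":0.2,"y":-0.22,"z":0,"rx":0,"ry":0,"rz":0.31,"jaw":255},
    {"x":0.2,"y":-0.32,"z":0,"rx":0,"ry":0,"rz":0.42,"jaw":255},
    {"x":0.2,"y":-0.42,"z":0,"rx":0,"ry":0,"rz":0.53,"jaw":255},
    {"x":0.2,"y":-0.52,"z":0,"rx":0,"ry":0,"rz":0.64,"jaw":255},
    {"x":0.2,"y":-0.62,"z":0,"rx":0,"ry":0,"rz":0.74,"jaw":255},
    {"x":0.2,"y":-0.72,"z":0,"rx":0,"ry":0,"rz":0.84,"jaw":255}
  ]
}}

```text
time_s: 6.02
tcp_pos: [0.3948, -0.0751, 0.1499]
tcp_rot: [1.984, 2.435, 0.0]
wrist_force: [1.2, 0.2, -3.5]
opening: 0.0163
grip_force: 60.0
```

```bash
cat > t.py <<'E'
from h import *
import sys
np.set_printoptions(precision=4,suppress=True)
s=read_state(); print(s["tcp_pos"],s["wrist_force"],s["opening"],s["joint_positions"])
Rt=R.from_euler("z",(-np.pi/2-.013)+.0411)*R.from_rotvec([.066,3.14,.001])
for a in ([.4089,-.2166,.146],[.5149,-.2179,.146]): print(plan(a,Rt))
E
python3 t.py
```

```text
[ 0.3948 -0.0751  0.1499] [ 1.1738  0.1559 -3.4609] 0.016291761222014086 [-0.4816  0.1453  1.9654  0.0001  1.0302 -0.6853]
(array([-0.2829, -0.0296,  0.008 ]), array([ 0.0001, -0.0004,  0.1385]))
(array([-0.3283,  0.1775,  0.0081]), array([ 0.0001, -0.0004,  0.1385]))
```

{"api": "carry_out", "payload": {
  "deltas": [
    {"x":-0.1,"y":-0.01,"z":0.003,"rx":0,"ry":0,"rz":0.07,"jaw":255},
    {"x":-0.2,"y":-0.02,"z":0.006,"rx":0,"ry":0,"rz":0.138,"jaw":255},
    {"x":-0.283,"y":-0.03,"z":0.008,"rx":0,"ry":0,"rz":0.138,"jaw":255},
    {"x":-0.283,"y":-0.03,"z":0.008,"rx":0,"ry":0,"rz":0.138,"jaw":255},
    {"x":-0.283,"y":-0.03,"z":0.008,"rx":0,"ry":0,"rz":0.138,"jaw":255}
  ]
}}

```text
time_s: 6.65
tcp_pos: [0.4095, -0.2144, 0.1456]
tcp_rot: [-2.23, -2.212, -0.0]
wrist_force: [-1.3, 0.5, -4.2]
opening: 0.0163
grip_force: 60.0
```

```bash
cat >> t.py <<'E'
out=[]
for n in ["side","top","wrist"]:
    if n=="wrist": c,T=wrist(); P=cloud(c,T)
    else: c=camera(n); T=c["T"]; P=cloud(c)
    f=f_of(c)
    for t,z in (("key_tip",.150),("bolt_mouth",.150)):
        for d in spot_point(t,n)[:2]:
            if d["p"]<.4: continue
            u=np.array([d["position"][1]*640,d["position"][0]*400]); a,b=(u[0]-c["cx"])/f,-(u[1]-c["cy"])/f
            if n=="wrist": r_=np.hypot(a,b); a*=np.tan(r_)/r_; b*=np.tan(r_)/r_
            r=T[:3,:3]@[a,b,-1]; o=T[:3,3]; print(n,t,round(d["p"],2),u.round(),"at z=.15:",o+r*(z-o[2])/r[2])
    save(n+sys.argv[1],c)
    out.append(c["pixels"][:,:,::-1])
a=cv2.resize(out[0][170:320,360:560],(400,300)); b=cv2.resize(out[1][90:240,330:530],(400,300)); w=cv2.resize(out[2],(480,300))
o=np.zeros((600,800,3),np.uint8); o[:300,:400]=a;o[:300,400:]=b;o[300:,:480]=w; cv2.imwrite(f"pics/c{sys.argv[1]}.png",o)
E
python3 t.py 4
```

```text
[ 0.4095 -0.2144  0.1456] [-1.2616  0.5332 -4.1752] 0.01631363028703243 [-0.7368  0.2789  1.8071  0.0002  1.0563 -0.7291]
(array([-0.0044, -0.0011, -0.0009]), array([-0.0007, -0.001 ,  0.0039]))
(array([-0.0054,  0.2109, -0.001 ]), array([-0.0007, -0.001 ,  0.0039]))
side key_tip 0.95 [241. 205.] at z=.15: [0.3015 0.1741 0.15  ]
side key_tip 0.92 [406. 260.] at z=.15: [ 0.4715 -0.1589  0.15  ]
top key_tip 0.97 [420. 173.] at z=.15: [ 0.4724 -0.1507  0.15  ]
top key_tip 0.63 [240. 224.] at z=.15: [0.352  0.2746 0.15  ]
top bolt_mouth 0.66 [419. 143.] at z=.15: [ 0.545  -0.1479  0.15  ]
wrist key_tip 0.94 [459. 146.] at z=.15: [ 0.4767 -0.1496  0.15  ]
wrist bolt_mouth 0.88 [555. 152.] at z=.15: [ 0.5416 -0.1492  0.15  ]
```

View pics/c4.png

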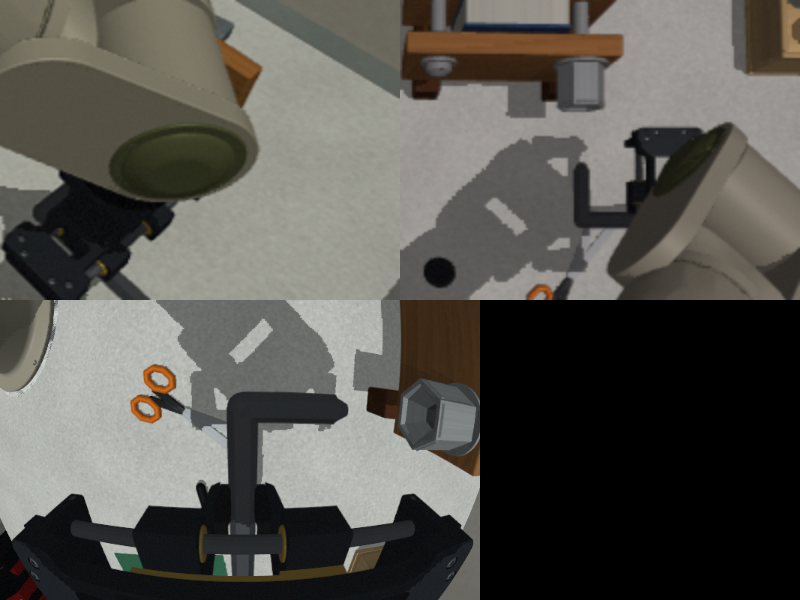

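The key tip (wrist view 459,146) lines up sideways with the socket mouth (555,152). The funnel will take up the few millimetres left, so I advance, slowing down near the mouth.

{"api": "carry_out", "payload": {
  "deltas": [
    {"x":-0.003,"y":0.03,"z":0,"rx":0,"ry":0,"rz":0.003,"jaw":255},
    {"x":-0.003,"y":0.07,"z":0,"rx":0,"ry":0,"rz":0.003,"jaw":255},
    {"x":-0.003,"y":0.11,"z":0,"rx":0,"ry":0,"rz":0.003,"jaw":255},
    {"x":-0.003,"y":0.13,"z":0,"rx":0,"ry":0,"rz":0.003,"jaw":255},
    {"x":-0.003,"y":0.14,"z":0,"rx":0,"ry":0,"rz":0.003,"jaw":255},
    {"x":-0.003,"y":0.15,"z":0,"rx":0,"ry":0,"rz":0.003,"jaw":255},
    {"x":-0.003,"y":0.155,"z":0,"rx":0,"ry":0,"rz":0.003,"jaw":255},
    {"x":-0.003,"y":0.16,"z":0,"rx":0,"ry":0,"rz":0.003,"jaw":255}
  ]
}}

```text
time_s: 8.1
tcp_pos: [0.4896, -0.2171, 0.1458]
tcp_rot: [-2.236, -2.207, 0.0]
wrist_force: [0.3, -0.5, -2.4]
opening: 0.0166
grip_force: 60.0
```

{"api": "carry_out", "payload": {
  "deltas": [
    {"x":0,"y":0.005,"z":0,"rx":0,"ry":0,"rz":0,"jaw":255},
    {"x":0,"y":0.01,"z":0,"rx":0,"ry":0,"rz":0,"jaw":255},
    {"x":0,"y":0.015,"z":0,"rx":0,"ry":0,"rz":0,"jaw":255},
    {"x":0,"y":0.02,"z":0,"rx":0,"ry":0,"rz":0,"jaw":255}
  ]
}}

```text
time_s: 8.6
tcp_pos: [0.4998, -0.2171, 0.1457]
tcp_rot: [-2.235, -2.207, 0.0]
wrist_force: [-1.2, 0.5, -3.3]
opening: 0.0163
grip_force: 60.0
```

{"api": "carry_out", "payload": {
  "deltas": [
    {"x":0,"y":0.005,"z":0,"rx":0,"ry":0,"rz":0,"jaw":255},
    {"x":0,"y":0.01,"z":0,"rx":0,"ry":0,"rz":0,"jaw":255},
    {"x":0,"y":0.015,"z":0,"rx":0,"ry":0,"rz":0,"jaw":255},
    {"x":0,"y":0.02,"z":0,"rx":0,"ry":0,"rz":0,"jaw":255}
  ]
}}

```text
time_s: 9.1
tcp_pos: [0.5098, -0.2173, 0.1457]
tcp_rot: [-2.235, -2.207, -0.0]
wrist_force: [-1.5, 0.8, -4.2]
opening: 0.0164
grip_force: 60.0
```

{"api": "carry_out", "payload": {
  "deltas": [
    {"x":0,"y":0.004,"z":0,"rx":0,"ry":0,"rz":0,"jaw":255},
    {"x":0,"y":0.008,"z":0,"rx":0,"ry":0,"rz":0,"jaw":255},
    {"x":0,"y":0.012,"z":0,"rx":0,"ry":0,"rz":0,"jaw":255}
  ]
}}

```text
time_s: 9.48
tcp_pos: [0.5158, -0.2174, 0.1457]
tcp_rot: [-2.235, -2.207, -0.0]
wrist_force: [-0.0, 2.4, -3.6]
opening: 0.0161
grip_force: 60.0
```

{"api": "carry_out", "payload": {
  "deltas": [
    {"x":0,"y":0.003,"z":0,"rx":0,"ry":0,"rz":0,"jaw":255},
    {"x":0,"y":0.006,"z":0,"rx":0,"ry":0,"rz":0,"jaw":255}
  ]
}}

```text
time_s: 9.72
tcp_pos: [0.5187, -0.2174, 0.1457]
tcp_rot: [-2.235, -2.207, 0.0]
wrist_force: [-0.4, 2.0, -2.6]
opening: 0.0163
grip_force: 60.0
```

{"api": "carry_out", "payload": {
  "deltas": [
    {"x":0,"y":0.003,"z":0,"rx":0,"ry":0,"rz":0,"jaw":255},
    {"x":0,"y":0.003,"z":0,"rx":0,"ry":0,"rz":0,"jaw":255}
  ]
}}

```text
time_s: 9.98
tcp_pos: [0.5196, -0.2174, 0.1454]
tcp_rot: [-2.234, -2.207, 0.002]
wrist_force: [-4.5, 1.2, -2.6]
opening: 0.0164
grip_force: 60.1
```

```bash
python3 t.py 5 | head -1
python3 - <<'E'
from h import *
np.set_printoptions(precision=4,suppress=True)
c,T=wrist(); P=cloud(c,T)
m=regions_of("key_grip","wrist")[0]["pixels"]; q=P[m&(c["range_z"]>0)]; q=q[q[:,2]>.1]; print(q.min(0),q.max(0))
b=regions_of("bolt","wrist")
if b: q=P[b[0]["pixels"]]; print("bolt",b[0]["p"],np.percentile(q,[2,50,98],axis=0))
E
```

```text
[ 0.5196 -0.2174  0.1454] [-4.4512  1.2028 -2.6194] 0.016417314190455057 [-0.6039  0.4833  1.5045 -0.0009  1.1557 -0.5914]
[ 0.509  -0.298   0.1475] [ 0.5459 -0.1428  0.1604]
bolt 0.58 [[ 0.5429 -0.1773  0.1355]
 [ 0.5639 -0.1478  0.1723]
 [ 0.5916 -0.1255  0.1746]]
```

View pics/c5.png

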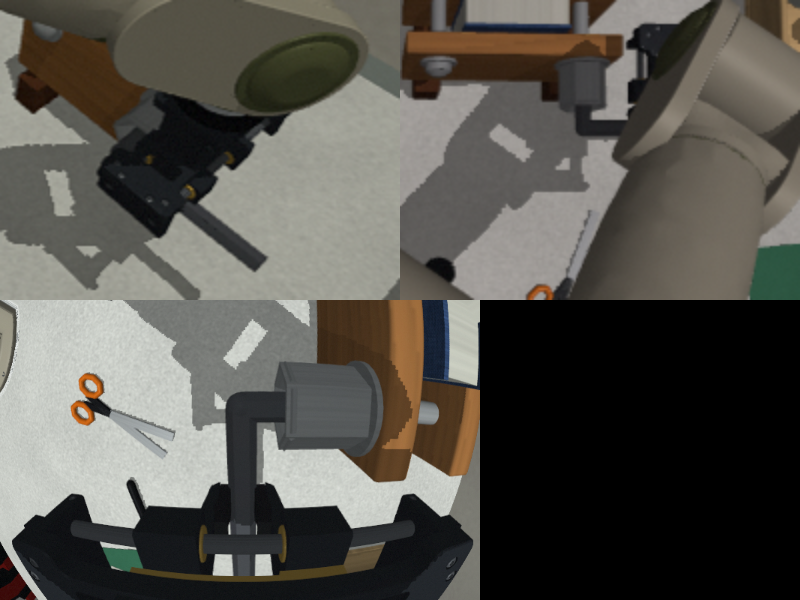

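The short arm is in the socket and the bend stands just in front of the bolt face (wrist view 250,400). A little more push will confirm it has bottomed.

{"api": "carry_out", "payload": {
  "deltas": [
    {"x":0,"y":0.003,"z":0,"rx":0,"ry":0,"rz":0,"jaw":255},
    {"x":0,"y":0.006,"z":0,"rx":0,"ry":0,"rz":0,"jaw":255},
    {"x":0,"y":0.006,"z":0,"rx":0,"ry":0,"rz":0,"jaw":255}
  ]
}}

```text
time_s: 10.95
tcp_pos: [0.5212, -0.2173, 0.1449]
tcp_rot: [-2.23, -2.205, 0.006]
wrist_force: [-11.8, 0.8, -2.8]
opening: 0.0161
grip_force: 60.7
```

{"api": "carry_out", "payload": {
  "deltas": [
    {"x":0,"y":-0.004,"z":0,"rx":0,"ry":0,"rz":0,"jaw":140},
    {"x":0,"y":-0.004,"z":0,"rx":0,"ry":0,"rz":0,"jaw":140},
    {"x":0,"y":-0.004,"z":0,"rx":0,"ry":0,"rz":0,"jaw":140},
    {"x":0,"y":-0.004,"z":0,"rx":0,"ry":0,"rz":0,"jaw":140},
    {"x":0,"y":-0.004,"z":-0.03,"rx":0,"ry":0,"rz":0,"jaw":140},
    {"x":0,"y":-0.004,"z":-0.08,"rx":0,"ry":0,"rz":0,"jaw":140},
    {"x":0,"y":-0.004,"z":-0.14,"rx":0,"ry":0,"rz":0,"jaw":255},
    {"x":0,"y":-0.004,"z":-0.14,"rx":0,"ry":0,"rz":0,"jaw":255}
  ]
}}

```text
time_s: 11.95
tcp_pos: [0.522, -0.218, 0.2185]
tcp_rot: [2.231, 2.204, 0.002]
wrist_force: [-0.3, -0.2, -0.6]
opening: 0.0218
grip_force: 0.0
```

```bash
cat > k.py <<'E'
from h import *
np.set_printoptions(precision=4,suppress=True)
s=read_state(); print(s["time_s"],s["tcp_pos"],s["tcp_rot"],s["wrist_force"],s["opening"],s["joint_positions"])
for n in ["wrist","side","top"]:
    if n=="wrist": c,T=wrist(); P=cloud(c,T)
    else: c=camera(n); P=cloud(c)
    save(n+"_k",c)
    for d in regions_of("key_grip",n)[:3]:
        m=d["pixels"]&(c["range_z"]>0); q=P[m]; q=q[(q[:,1]<-.1)]
        if len(q)<15: continue
        print(n,round(d["p"],2),len(q),q.min(0),q.max(0))
        for lo in np.arange(-.34,-.12,.02):
            k=(q[:,1]>lo)&(q[:,1]<lo+.02)
            if k.sum()>3: print("  y",round(lo+.01,2),k.sum(),"x",np.median(q[k][:,0]).round(4),"z",np.percentile(q[k][:,2],[50,90]))
E
python3 k.py
```

```text
11.95 [ 0.522  -0.218   0.2185] [2.2315 2.2039 0.0016] [-0.2504 -0.2431 -0.5559] 0.021798467929161864 [-0.6026  0.415   1.4069  0.      1.3143 -0.5902]
wrist 0.91 4984 [ 0.5021 -0.3489 -0.0016] [ 0.5436 -0.1402  0.1604]
  y -0.31 154 x 0.5209 z [0.1298 0.1313]
  y -0.29 354 x 0.5202 z [0.131  0.1326]
  y -0.27 408 x 0.5204 z [0.1327 0.1343]
  y -0.25 439 x 0.5193 z [0.1346 0.1361]
  y -0.23 512 x 0.5196 z [0.1362 0.1379]
  y -0.21 559 x 0.5197 z [0.1381 0.1397]
  y -0.19 627 x 0.5194 z [0.1398 0.1415]
  y -0.17 690 x 0.5196 z [0.1416 0.1433]
  y -0.15 1240 x 0.5271 z [0.1441 0.1465]
side 0.74 830 [ 0.4337 -0.3099 -0.0001] [ 0.622  -0.1212  0.2809]
  y -0.31 49 x 0.5129 z [0.1299 0.1321]
  y -0.29 94 x 0.5122 z [0.1308 0.1334]
  y -0.27 105 x 0.5124 z [0.1322 0.1349]
  y -0.25 102 x 0.5125 z [0.1344 0.1371]
  y -0.23 99 x 0.5127 z [0.1362 0.1388]
  y -0.21 97 x 0.512 z [0.1382 0.1409]
  y -0.19 93 x 0.5124 z [0.1396 0.1419]
  y -0.17 93 x 0.5126 z [0.1412 0.144 ]
  y -0.15 96 x 0.517 z [0.1433 0.1462]
top 0.61 269 [ 0.5105 -0.2258 -0.0019] [ 0.5539 -0.1433  0.1488]
  y -0.23 13 x 0.5202 z [0.1364 0.1384]
  y -0.21 55 x 0.5176 z [0.1374 0.1398]
  y -0.19 56 x 0.5191 z [0.14   0.1424]
  y -0.17 56 x 0.5191 z [0.1418 0.1436]
  y -0.15 89 x 0.5263 z [0.1446 0.1471]
```

The key is home and held by the bolt. It sags about 5° as expected, with the bend pivot near y=-0.150, z=0.137 and the arm along x≈0.519. Next is the arc for the push.

```bash
cat > arc.py <<'E'
from h import *
import sys
np.set_printoptions(precision=3,suppress=True)
s=read_state(); base=down(-.012)
for th,h,t in eval(sys.argv[1]):
    a=np.radians(th); S=.125; p=[.5195,-.150-S*np.cos(a)-h*np.sin(a),.137-S*np.sin(a)+h*np.cos(a)]
    d,r=plan(p,base*R.from_euler("y",t,degrees=True)); print(th,np.array(p),d,r)
E
python3 arc.py "[(5,.03,0),(10,.009,3),(15,.009,6),(20,.009,9),(25,.009,12),(30,.009,15),(35,.009,18),(40,.009,20),(45,.009,20),(50,.009,20),(55,.009,20)]"
```

```text
5 [ 0.519 -0.277  0.156] [-0.12  -0.001  0.118] [-0.001 -0.001 -0.   ]
10 [ 0.519 -0.275  0.124] [-0.115 -0.001  0.181] [-0.001  0.033 -0.   ]
15 [ 0.519 -0.273  0.113] [-0.112 -0.001  0.203] [-0.001  0.066 -0.   ]
20 [ 0.519 -0.271  0.103] [-0.107 -0.001  0.224] [-0.001  0.099 -0.   ]
25 [ 0.519 -0.267  0.092] [-0.1   -0.001  0.245] [-0.001  0.133 -0.   ]
30 [ 0.519 -0.263  0.082] [-0.091 -0.001  0.265] [-0.001  0.166 -0.   ]
35 [ 0.519 -0.258  0.073] [-0.081 -0.001  0.284] [-0.001  0.199 -0.001]
40 [ 0.519 -0.252  0.064] [-0.069 -0.002  0.302] [-0.001  0.222 -0.001]
45 [ 0.519 -0.245  0.055] [-0.055 -0.002  0.32 ] [-0.001  0.222 -0.001]
50 [ 0.519 -0.237  0.047] [-0.04  -0.002  0.336] [-0.001  0.222 -0.001]
55 [ 0.519 -0.229  0.04 ] [-0.024 -0.002  0.35 ] [-0.001  0.222 -0.001]
```

{"api": "carry_out", "payload": {
  "deltas": [
    {"x":-0.06,"y":0,"z":0.03,"rx":0,"ry":0,"rz":0,"jaw":255},
    {"x":-0.12,"y":-0.001,"z":0.1,"rx":0,"ry":0,"rz":0,"jaw":255},
    {"x":-0.118,"y":-0.001,"z":0.14,"rx":0,"ry":0.015,"rz":0,"jaw":255},
    {"x":-0.115,"y":-0.001,"z":0.181,"rx":0,"ry":0.033,"rz":0,"jaw":255},
    {"x":-0.112,"y":-0.001,"z":0.203,"rx":0,"ry":0.066,"rz":0,"jaw":255},
    {"x":-0.107,"y":-0.001,"z":0.224,"rx":0,"ry":0.099,"rz":0,"jaw":255},
    {"x":-0.1,"y":-0.001,"z":0.245,"rx":0,"ry":0.133,"rz":0,"jaw":255},
    {"x":-0.1,"y":-0.001,"z":0.245,"rx":0,"ry":0.133,"rz":0,"jaw":255}
  ]
}}

```text
time_s: 13.25
tcp_pos: [0.5205, -0.2669, 0.0932]
tcp_rot: [-2.125, -2.099, -0.224]
wrist_force: [0.5, 0.4, 4.7]
opening: 0.0002
grip_force: 2.5
```

```bash
python3 k.py; python3 arc.py "[(30,.009,15),(35,.009,18),(40,.009,20),(45,.009,20),(48,.009,20),(50,.009,20)]"
```

```text
13.25 [ 0.5205 -0.2669  0.0932] [-2.1247 -2.0985 -0.2244] [0.5171 0.3593 4.6976] 0.00018280091044528814 [-0.7419  0.6426  1.4048  0.1654  1.2389 -0.7949]
wrist 0.95 11099 [ 0.5009 -0.2748 -0.0013] [ 0.5448 -0.1268  0.1569]
  y -0.25 999 x 0.5214 z [0.0958 0.0996]
  y -0.23 1441 x 0.5211 z [0.1033 0.1076]
  y -0.21 1710 x 0.5209 z [0.1117 0.1159]
  y -0.19 2047 x 0.5207 z [0.1197 0.1242]
  y -0.17 2212 x 0.5203 z [0.1281 0.1325]
  y -0.15 2676 x 0.5271 z [0.1374 0.1412]
  y -0.13 12 x 0.501 z [-0.0005  0.    ]
side 0.85 593 [ 0.4475 -0.2552 -0.0022] [ 0.6182 -0.1189  0.205 ]
  y -0.25 6 x 0.5205 z [0.1032 0.1547]
  y -0.23 89 x 0.5146 z [0.105  0.1095]
  y -0.21 91 x 0.5133 z [0.1128 0.1175]
  y -0.19 99 x 0.5132 z [0.1208 0.1255]
  y -0.17 103 x 0.513 z [0.1289 0.1342]
  y -0.15 201 x 0.5272 z [0.1393 0.1438]
top 0.73 364 [ 0.5102 -0.2589 -0.0006] [ 0.5537 -0.1403  0.1461]
  y -0.25 52 x 0.5202 z [0.0968 0.1012]
  y -0.23 47 x 0.5195 z [0.1044 0.1092]
  y -0.21 48 x 0.5208 z [0.1137 0.1168]
  y -0.19 50 x 0.5198 z [0.1214 0.1248]
  y -0.17 58 x 0.5184 z [0.1287 0.134 ]
  y -0.15 109 x 0.5267 z [0.1385 0.142 ]
30 [ 0.519 -0.263  0.082] [ 0.004 -0.002  0.024] [0.001 0.034 0.   ]
35 [ 0.519 -0.258  0.073] [ 0.01  -0.002  0.045] [0.001 0.068 0.   ]
40 [ 0.519 -0.252  0.064] [ 0.018 -0.002  0.066] [0.001 0.09  0.   ]
45 [ 0.519 -0.245  0.055] [ 0.028 -0.002  0.085] [0.001 0.09  0.   ]
48 [ 0.519 -0.24   0.05 ] [ 0.035 -0.002  0.097] [0.001 0.09  0.   ]
50 [ 0.519 -0.237  0.047] [ 0.039 -0.003  0.104] [0.001 0.09  0.   ]
```

It is working: the slope is now about 22° under 5 N. I'll carry on along the arc.

{"api": "carry_out", "payload": {
  "deltas": [
    {"x":0.002,"y":-0.002,"z":0.012,"rx":0,"ry":0.017,"rz":0,"jaw":255},
    {"x":0.004,"y":-0.002,"z":0.024,"rx":0,"ry":0.034,"rz":0,"jaw":255},
    {"x":0.007,"y":-0.002,"z":0.035,"rx":0,"ry":0.05,"rz":0,"jaw":255},
    {"x":0.01,"y":-0.002,"z":0.045,"rx":0,"ry":0.068,"rz":0,"jaw":255},
    {"x":0.018,"y":-0.002,"z":0.066,"rx":0,"ry":0.09,"rz":0,"jaw":255},
    {"x":0.028,"y":-0.002,"z":0.085,"rx":0,"ry":0.09,"rz":0,"jaw":255},
    {"x":0.035,"y":-0.002,"z":0.097,"rx":0,"ry":0.09,"rz":0,"jaw":255},
    {"x":0.035,"y":-0.002,"z":0.097,"rx":0,"ry":0.09,"rz":0,"jaw":255}
  ]
}}

```text
time_s: 14.55
tcp_pos: [0.52, -0.24, 0.0498]
tcp_rot: [-2.045, -2.02, -0.363]
wrist_force: [2.0, -1.0, 6.2]
opening: 0.0005
grip_force: 3.8
```

```bash
python3 k.py; python3 arc.py "[(48,.009,20),(50,.009,20),(52,.009,20)]"
```

```text
14.55 [ 0.52   -0.24    0.0498] [-2.045 -2.02  -0.363] [ 1.9824 -0.9959  6.2237] 0.0005278481124618265 [-0.751   0.7179  1.4289  0.2718  1.2462 -0.8586]
wrist 0.88 12912 [ 0.5088 -0.2308 -0.0004] [ 0.5474 -0.1409  0.1547]
  y -0.23 591 x 0.5214 z [0.0553 0.0607]
  y -0.21 1649 x 0.5214 z [0.0719 0.0807]
  y -0.19 2534 x 0.5207 z [0.0928 0.1017]
  y -0.17 3754 x 0.5205 z [0.1137 0.1226]
  y -0.15 4384 x 0.5241 z [0.1323 0.1392]
side 0.83 420 [ 0.5074 -0.228   0.0491] [ 0.5282 -0.1397  0.14  ]
  y -0.23 35 x 0.515 z [0.0591 0.0648]
  y -0.21 110 x 0.5137 z [0.0721 0.0823]
  y -0.19 108 x 0.5133 z [0.0936 0.1032]
  y -0.17 112 x 0.5129 z [0.1141 0.1241]
  y -0.15 54 x 0.5105 z [0.1306 0.1363]
top 0.65 505 [ 0.54   -0.1737  0.0676] [ 0.597  -0.1229  0.1723]
  y -0.17 94 x 0.5663 z [0.1584 0.163 ]
  y -0.15 196 x 0.5659 z [0.1655 0.1688]
  y -0.13 215 x 0.5665 z [0.1573 0.1619]
top 0.63 268 [ 0.5101 -0.2307 -0.0011] [ 0.551  -0.1333  0.1469]
  y -0.23 20 x 0.5174 z [0.0559 0.0606]
  y -0.21 38 x 0.5184 z [0.0714 0.0815]
  y -0.19 40 x 0.5191 z [0.0933 0.1045]
  y -0.17 42 x 0.5176 z [0.1143 0.1251]
  y -0.15 92 x 0.5246 z [0.1411 0.145 ]
  y -0.13 36 x 0.5272 z [0.1401 0.1426]
48 [ 0.519 -0.24   0.05 ] [ 0.    -0.001 -0.   ] [ 0.001 -0.    -0.   ]
50 [ 0.519 -0.237  0.047] [ 0.004 -0.001  0.008] [ 0.001 -0.    -0.   ]
52 [ 0.519 -0.234  0.044] [ 0.008 -0.001  0.016] [ 0.001 -0.    -0.   ]
```

The slope is about 46°. Back off and check that it stays there.

{"api": "carry_out", "payload": {
  "deltas": [
    {"x":-0.005,"y":0,"z":-0.02,"rx":0,"ry":0,"rz":0,"jaw":255},
    {"x":-0.01,"y":0,"z":-0.06,"rx":0,"ry":0,"rz":0,"jaw":255},
    {"x":-0.02,"y":0,"z":-0.12,"rx":0,"ry":0,"rz":0,"jaw":255},
    {"x":-0.02,"y":0,"z":-0.2,"rx":0,"ry":0,"rz":0,"jaw":255},
    {"x":-0.02,"y":0,"z":-0.2,"rx":0,"ry":0,"rz":0,"jaw":255},
    {"x":-0.02,"y":0,"z":-0.2,"rx":0,"ry":0,"rz":0,"jaw":255}
  ]
}}

```text
time_s: 15.6
tcp_pos: [0.5183, -0.2837, 0.139]
tcp_rot: [-2.044, -2.018, -0.361]
wrist_force: [0.2, 0.9, -1.0]
opening: 0.0003
grip_force: 0.0
```

```bash
python3 k.py; python3 -c "
import cv2,numpy as np
a=cv2.imread('pics/side_k.png')[140:340,300:560];w=cv2.imread('pics/wrist_k.png')
o=np.zeros((400,800,3),np.uint8);o[:308,:400]=cv2.resize(a,(400,308));o[:250,400:]=cv2.resize(w,(400,250));cv2.imwrite('pics/c6.png',o)"
```

```text
15.6 [ 0.5183 -0.2837  0.139 ] [-2.0435 -2.0176 -0.361 ] [ 0.189   0.8955 -1.003 ] 0.0002776526563697645 [-0.8033  0.6546  1.2795  0.2447  1.4666 -0.8479]
wrist 0.59 6199 [ 0.5097 -0.2675 -0.0016] [ 0.5442 -0.1402  0.1604]
  y -0.27 156 x 0.5257 z [0.0343 0.0385]
  y -0.25 516 x 0.5248 z [0.047  0.0553]
  y -0.23 675 x 0.5231 z [0.0663 0.0754]
  y -0.21 850 x 0.5223 z [0.0855 0.0944]
  y -0.19 1004 x 0.5211 z [0.1054 0.1138]
  y -0.17 1209 x 0.5201 z [0.1247 0.1336]
  y -0.15 1789 x 0.5269 z [0.1439 0.1469]
side 0.65 810 [ 0.3332 -0.2695 -0.0037] [ 0.6187 -0.1082  0.4379]
  y -0.27 44 x 0.5198 z [0.0344 0.0391]
  y -0.25 112 x 0.5177 z [0.0462 0.0576]
  y -0.23 105 x 0.5166 z [0.0672 0.0766]
  y -0.21 109 x 0.5148 z [0.0865 0.0961]
  y -0.19 117 x 0.515 z [0.1047 0.1154]
  y -0.17 125 x 0.5141 z [0.1241 0.1344]
  y -0.15 194 x 0.5255 z [0.1445 0.1477]
top 0.54 341 [ 0.5096 -0.2769 -0.004 ] [ 0.5506 -0.1401  0.1509]
  y -0.27 17 x 0.5225 z [0.0317 0.0383]
  y -0.25 43 x 0.5216 z [0.0448 0.0549]
  y -0.23 40 x 0.5216 z [0.0661 0.0765]
  y -0.21 41 x 0.5203 z [0.0858 0.0951]
  y -0.19 42 x 0.5185 z [0.1064 0.1144]
  y -0.17 45 x 0.5174 z [0.126  0.1341]
  y -0.15 113 x 0.5255 z [0.144  0.1475]
```

View pics/c6.png

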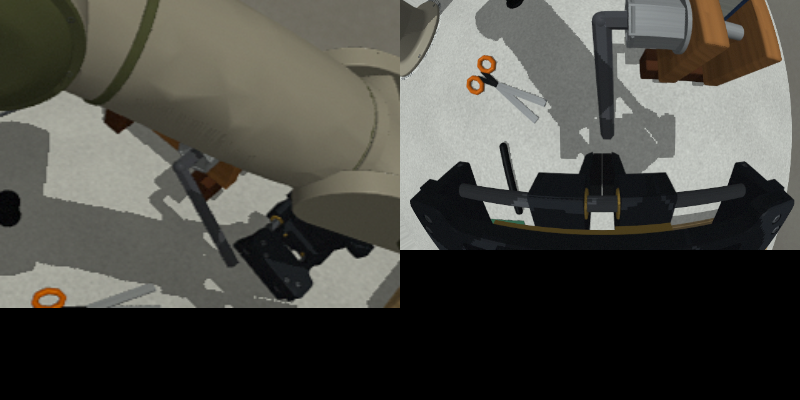

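The key holds at about 44° below level, with its bend still 24 mm in front of the bolt and the gripper clear (the key's end is at (605,135) in the wrist view).

```bash
python3 -c "
from rig import *; print(sign_off())"
```

```text
the job is handed in; nothing more can be done
None
```

The larger hex key is fully seated in the right-hand bolt, its long arm measured about 44° below level after the gripper backed clear, and the job is handed in; the sign-off gave no verdict.

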